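# Clamp a sample pot in the hold-to-clamp bench holder

## Robot

A 6-joint arm with a two-finger parallel gripper is mounted at the origin on a cart in front of the work surface, level with it; the furniture and walls round the work are solid. World frame = base frame: x ahead of the robot, y to its left, z up, the work surface at z = 0. Lengths are in m, angles in degrees, forces in N, time in s.
With the tool pointing down it reaches from about 0.25 to 0.725 m from the base axis. Payload 9.7 kg.
Tool frame: the origin (TCP) lies at the very end of the fingers, on their centre line; the grasp point (between the pads) lies grasp_offset behind it (grasp_offset is the distance from the TCP to the grasp point, in m); z points along the fingers, y is the line along which they close (so a half turn about z gives the same grasp; the last joint's range is limited). The gripper opens to 85 mm and grips with 20 to 120 N. Pads are 22 mm wide; open, the fingers measure 114 mm over their backs; the gripper's body (76 mm by 85 mm) begins 54 mm behind the grasp point. The pads swing forward as they close: fully open they stand 13 mm farther back than shut.
Start: joints at [66.463, 4.979, 10.078, 95.1, 0, 90], TCP at [0.22, 0.504, 0.231] pointing down, gripper open.
Joint ranges: [-179.16, 179.16], [-48.56, 103.87], [-65.8, 70.77], [-126.05, 130.52], [-82.76, 87.17], [-180, 180]. Speed limits (degrees/s): [127.2, 127.2, 147.25, 180, 180, 180].

## Interface

Orientations are given as [roll, pitch, yaw] about the fixed x, y, z axes, in that order (R = Rz(yaw) Ry(pitch) Rx(roll)).
In Python, from workcell import get_obs, camera, calibration, job_done, recognise, cut_out, mark_of, grasp_offset gives the robot as it stands.
- The arm moves only by the tool servo_tool, never from a script. Its argument "moves" is a list of rows, each a list of 3 entries, a list of its own where there are three numbers: the turn, a rotation vector about the tool's x, y, z in degrees, then the shift along the tool's x, y, z in m, then the opening in per cent of the stroke, from 0 (shut) to 100 (fully open). In form: [[[ax, ay, az], [x, y, z], claw], ...]. A call has 1 to 12 rows; each row shifts and turns the commanded pose from where the row before left it, along the tool's axes as they then stand; what a row does not reach is not made up. A row lasts 1/10 s, in which the tool goes at most 50 mm and 8.59 degrees, less where a joint would pass 70% of its speed; a pose out of reach is approached as far as the arm can. A call is refused whole if a number of a shift passes 0.05 or a number of a turn 8.59, either way. A call with a gripper value outside its range is refused whole. The fingers move at their own pace and stop on an object; "force" is the grip in N (left out, the last holds). Time passes only in rows, so rows that do not move let the fingers close. It gives the time, the measured TCP pose, the force, the opening and the grip force at its end, in the units of the state.
- get_obs(): the state, without advancing time (a new reading comes with each control period).
- camera(name): name is "side" or "top" or "wrist"; returns (picture, depth): 384x512x3 uint8, red, green, blue; 384x512 float32, m along the optical axis (not along the pixel's ray), 0 where there is no reading.
- calibration(name): a dict with "camera_matrix" (3x3 intrinsics, pixels), "dist" ([k1, k2, p1, p2, k3] as OpenCV has them; the pictures are not rectified), "R" (3x3) and "t" (3): a world point X has camera coordinates R X + t. Camera axes: x right, y down, z forward; pixel columns grow to the right and rows downward; lengths in m; the calibration is good to about 2 mm. A picture is of the moment at which its call begins: read the wrist's pose just before it. calibration takes no time and is no camera call; for the wrist camera it gives the pose at the moment of the call.
- job_done(): hands the job in; it is judged then, once.
Trained networks look in the newest picture that a camera, given by its name, has taken for a name from the list of things; names that differ only in an ending like _2 or _b are one class to them, and where a whole thing is asked for, a point or a joint stands for the part that bears it (a point fixed in the world has none). Each returns a list of dicts, best first, with "score" (0 to 1); they miss things now and then, are a little off and sometimes report something else, mostly with a low value. They report only what shows in the picture. A call takes as long as a camera call.
- recognise(name, camera): "xyz" ([x, y, z] in m, in the coordinates of the camera as it stood for that picture, good to about 4 mm: the middle of the surface that is visible of it).
- cut_out(name, camera): "mask" (384x512 bool, what is visible of it).
- mark_of(name, camera): "xyz" ([x, y, z] in m, in the coordinates of the camera as it stood for that picture, good to about 4 mm: a listed point, or the origin of a listed thing).
The state is a dict: "time": time; "q": joint angles; "qd": joint speeds; "joint_efforts": joint torques, N m; "ee_pos": TCP position; "tcp_rot": TCP orientation; "wrist_force": force on the tool from outside, world axes, zero at the start; "torque": the same for the moment, N m; "opening": finger opening in m; "grasp_force": force on a finger pad.
Only numpy, scipy, OpenCV 4.12 (cv2) and the standard library are available. Lean on these libraries where they do the work, as an engineer would, in place of code of your own. Each camera call takes 0.05 s, during which the arm holds its last target. There are 200 camera calls.

## Task

Stand the white-capped sample pot upright in the round nest of the bench pot holder and let go of it. Then flip the yellow safety catch fully inward (toward the nest side) until it lies down, and after that pull the red bar of the lever toward the front as far as its stop, so that the blue jaw clamps the pot. Finish while still holding the red bar there (it springs back if released), and leave the other things on the worktop where they stand.

Things in the scene. Friction and masses are not known exactly. Their poses are not given: they have to be found in the camera images.
- pot_holder: White bench clamp fixed to the worktop, base plate 170 (x) x 267 (y) x 12 mm; place and yaw vary. Origin under its middle at worktop height; +x to its back (away from the robot), +y to its left (nest side), -y to its right (catch side). Between nest and lever a grey housing up to 63 mm high, y from -1 to +35 mm. Lever axis: parallel to y through (20, -67, 35) mm.
- nest (a point): Middle of the floor of the nest, at (-20, +85, 12) mm in the holder's frame. The nest is a grey block with a 50 mm round hole, 12 mm deep (rim 24 mm above the worktop). On its +y side stand two black stop posts, on its -y side the blue jaw; both end 55 mm or less above the worktop, so hold the pot above that height when setting it down.
- sample_pot: Loose upright sample pot with white cap and a paper label: body 40 mm in diameter up to 66 mm, cap 43 mm in diameter from 66 to 84 mm, 30 g. Origin at the centre of its underside, z up. It swaps places with the saline bottle and the pill jar.
- catch (a joint): Hinge of the yellow safety catch, a flap at the holder's right, hinged along its lower edge parallel to the holder's x at (y, z) = (-122, 20) mm. 0 to 0.12 at the start: upright, its lug blocks the lever. Grows as it turns inward (to +y and down) to a stop at 1.5, lying flat. Stays where left (friction, 0.5 N at its edge). Blocks the lever below about 0.6; counts as flipped over 1.2.
- catch_tab (a point): Middle of the top edge of the catch's front tab, at (-60, -122, 97) mm in the holder's frame with the catch upright, 77 mm from its hinge. The tab is 40 mm long along x, 8 mm thick along y, with free space on both sides; push it inward from its outer (-y) side and press it down, or pinch it from above.
- lever (a joint): Hinge of the lever: 0 at rest (leaning back 0.35 rad from vertical), grows as the red bar is pulled toward the front (holder's -x), to a stop at 0.9. A spring pulls it back to 0: about 3 N at the bar at the start, 8 N at the stop. With the catch up it is blocked at 0.1 to 0.2.
- pull_bar: Red round bar across the lever's top, 16 mm in diameter, parallel to the holder's y, 98 mm free between the two lever arms. Origin at its middle, 120 mm from the lever's axis: about (61, -67, 148) mm in the holder's frame at rest, (-43, -67, 137) mm at the stop. Can be pinched from above (it is a sleeve that turns freely on its axis) or hooked from behind.
- jaw_face: Blue clamp jaw, 34 x 8 x 24 mm, origin at its middle. Moves with the lever toward the pot (holder's +y), 18 mm over the full lever stroke, and pushes the pot against the two posts; sprung, about 15 N at full stroke.
- saline_bottle: Bystander: small bottle with a blue cap, 34 mm in diameter, 79 mm high, origin at the centre of its underside. Leave alone.
- pill_jar: Bystander: small white screw jar, 34 mm in diameter, 46 mm high, origin at the centre of its underside. Leave alone.

How it is judged:
By the outcome, as a careful person would: the job done as asked, in the order asked, and still so for the second after the job is handed in, while the arm keeps its last pose, push and grip.
It also fails if it takes over 61 s, if anything falls off the work surface, if the arm or the gripper's body presses on something with over 40 N, if the wrist force passes 120 N, or if a joint passes its speed limit or range.

## Working session

There is one attempt and no reset: what is moved stays moved. The work goes in short steps, Python scripts to look and compute and a tool call to move; the robot and the scene stay as the last step left them, time stands still between calls to the robot, and variables do not carry over. Pictures are saved under pics/ and viewed, at most 10 in all, crops included, and the job is handed in when it is done.

Besides the shell and the picture viewer there is one more tool, called after "Emit:" in YAML: its name, and indented under it one key for each argument. servo_tool: Moves the arm, as the interface text tells. Its arguments: {"type":"object","properties":{"moves":{"type":"array"},"force":{"type":"number"}},"required":["moves"]}

```bash
mkdir -p pics
cat > h.py <<'E'
import numpy as np, cv2
from workcell import *
def w(name,cam,f=mark_of,c=None):
    c=c or calibration(cam)
    R=np.array(c["R"]);t=np.array(c["t"])
    return [(round(d["score"],2),np.round(R.T@(np.array(d["xyz"])-t),4).tolist()) for d in f(name,cam)[:2]]
def snap(cam,fn=None):
    c=calibration(cam); p,d=camera(cam)
    if fn: cv2.imwrite("pics/"+fn,p[:,:,::-1])
    return p,d,c
E
python3 - <<'E'
from h import *
o=get_obs();print({k:np.round(v,3).tolist() for k,v in o.items()},grasp_offset)
ims=[]
for cam in("top","side"):
    p,d,c=snap(cam);ims.append(p)
    print(cam,np.round(c["t"],2), np.round(-np.array(c["R"]).T@c["t"],2))
    for n in("sample_pot","nest","catch_tab","pull_bar","pot_holder","jaw_face","saline_bottle","pill_jar"):
        print(n,w(n,cam,c=c))
cv2.imwrite("pics/a.png",cv2.resize(np.hstack(ims),(800,300))[:,:,::-1])
E
```

```text
{'time': 0.0, 'q': [66.463, 5.01, 10.034, 95.098, -0.0, 90.0], 'qd': [-0.029, 0.109, -0.083, 0.029, -0.006, -0.018], 'joint_efforts': [-0.001, -52.038, 46.481, 0.016, -0.0, 0.0], 'ee_pos': [0.22, 0.504, 0.231], 'tcp_rot': [-179.926, 0.0, 156.463], 'wrist_force': [0.193, -0.4, -0.155], 'torque': [0.017, -0.045, -0.007], 'grasp_force': 0.0, 'opening': 0.086} 0.0187
top [0.1  0.51 1.15] [0.44 0.12 1.17]
sample_pot [(0.74, [0.4263, 0.2907, -0.0043])]
nest []
catch_tab [(0.8, [0.4435, -0.2175, 0.1017]), (0.73, [0.4258, 0.288, -0.0031])]
pull_bar [(0.9, [0.563, -0.1552, 0.1461])]
pot_holder [(0.88, [0.4996, -0.0956, -0.004])]
jaw_face [(0.64, [0.4737, -0.0393, 0.0412]), (0.28, [0.4968, -0.0936, -0.0036])]
saline_bottle [(0.6, [0.4189, 0.2009, -0.0018])]
pill_jar [(0.73, [0.4228, 0.4009, 0.0025])]
side [-0.48  0.18  0.81] [ 0.34 -0.76  0.48]
sample_pot [(0.67, [0.4222, 0.2906, 0.0002])]
nest [(0.88, [0.4697, -0.0083, 0.0121])]
catch_tab [(0.97, [0.4477, -0.2137, 0.1002])]
pull_bar [(0.83, [0.5627, -0.154, 0.1472]), (0.73, [0.4129, 0.2007, 0.0013])]
pot_holder [(0.92, [0.5001, -0.0907, -0.0002])]
jaw_face [(0.53, [0.475, -0.0387, 0.0406]), (0.43, [0.4217, 0.2908, -0.0017])]
saline_bottle [(0.49, [0.4127, 0.2007, -0.0008])]
pill_jar []
```

View pics/a.png

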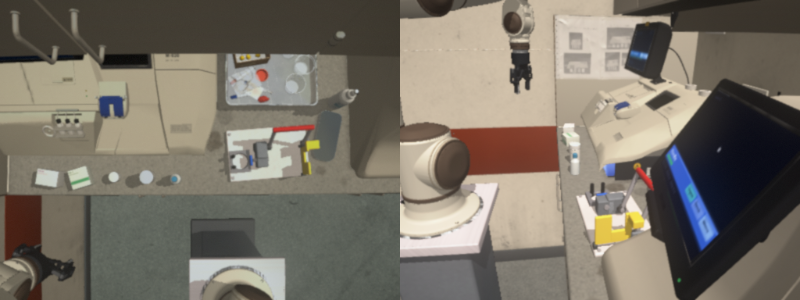

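The top view (left half) shows the holder at about (268,155), with pill jar, sample pot and saline bottle at about (113,177), (146,177) and (174,180). The fits agree with these positions. Next I'll turn the gripper to the holder's yaw and check the fit and the free space behind the bar.

Emit:
servo_tool:
  moves:
    - [[0,0,7.8],[0,0,0],100]
    - [[0,0,7.8],[0,0,0],100]
    - [[0,0,7.8],[0,0,0],100]
    - [[0,0,7.8],[0,0,0],100]
    - [[0,0,7.8],[0,0,0],100]
    - [[0,0,7.8],[0,0,0],100]
    - [[0,0,7.8],[0,0,0],100]
    - [[0,0,7.8],[0,0,0],100]
    - [[0,0,0],[0,0,0],100]

```text
time: 1.8
ee_pos: [0.2196, 0.5042, 0.2313]
tcp_rot: [-180.0, -0.0, 93.9]
wrist_force: [-0.4, 0.6, -0.4]
opening: 0.0855
grasp_force: 0.0
```

```bash
cat >> h.py <<'E'
def goto(p,yaw=None):
    "shift in tool axes (x,y,z) to world point p"
    from scipy.spatial.transform import Rotation as Ro
    o=get_obs();R=Ro.from_euler("xyz",o["tcp_rot"],degrees=True)
    return np.round(R.inv().apply(np.array(p)-o["ee_pos"]),3)
E
python3 - <<'E'
from h import *
from scipy.optimize import least_squares
H=np.array([[-20,85],[-20,85],[-60,-120],[-60,-120],[61,-67],[61,-67],[0,0],[0,0]])/1e3
W=np.array([[.4697,-.0083],[.4697,-.0083],[.4435,-.2175],[.4477,-.2137],[.563,-.1552],[.5627,-.154],[.4996,-.0956],[.5001,-.0907]])
f=lambda v:(W-(H@np.array([[np.cos(v[2]),np.sin(v[2])],[-np.sin(v[2]),np.cos(v[2])]])+v[:2])).ravel()
r=least_squares(f,[.5,-.09,0],loss="soft_l1",f_scale=.003);print(r.x,np.degrees(r.x[2]),np.round(f(r.x)*1e3,1))
# obstacles
for cam in("top","side"):
    p,d,c=snap(cam);K=np.array(c["camera_matrix"]);v,u=np.nonzero(d>0)
    n=cv2.undistortPoints(np.c_[u,v].astype(float)[:,None],K,np.array(c["dist"]))[:,0]
    X=(np.c_[n,np.ones(len(n))]*d[v,u][:,None]-c["t"])@np.array(c["R"])
    for y in np.arange(-.4,.45,.1):
        s=[]
        for x in np.arange(.3,.8,.1):
            m=(abs(X[:,1]-y)<.05)&(abs(X[:,0]-x)<.05);s.append(round(float(np.percentile(X[m,2],98)),2) if m.sum()>5 else None)
        print(cam,round(y,1),s)
print("pot",goto([.4245,.2907,.056]),get_obs()["tcp_rot"])
E
```

```text
[ 0.49732444 -0.09203796  0.07368256] 4.221699752488651 [-1.4  0.4 -1.4  0.4 -2.8 -1.4  1.4  2.4 -0.1 -0.8 -0.4  0.4  2.3 -3.6
  2.8  1.3]
top -0.4 [-0.89, 0.15, 0.25, 0.27, 0.28]
top -0.3 [-0.89, 0.0, 0.04, 0.09, 0.18]
top -0.2 [-0.89, 0.09, 0.1, 0.71, 0.06]
top -0.1 [-0.89, 0.02, 0.1, 0.78, 0.58]
top -0.0 [-0.89, 0.03, 0.05, 0.77, 0.05]
top 0.1 [-0.89, 0.0, 0.13, 0.77, 0.24]
top 0.2 [-0.89, 0.08, 0.13, 0.77, 0.24]
top 0.3 [-0.08, 0.09, 0.11, 0.77, 0.22]
top 0.4 [-0.89, 0.05, 0.16, 0.76, 0.34]
side -0.4 [None, 0.16, 0.42, 0.43, 0.42]
side -0.3 [None, 0.0, None, None, None]
side -0.2 [None, 0.09, 0.1, 0.16, None]
side -0.1 [None, 0.01, 0.12, 0.16, None]
side -0.0 [None, 0.03, 0.06, 0.01, 0.57]
side 0.1 [None, 0.0, 0.13, 0.57, 0.57]
side 0.2 [-0.07, 0.08, 0.13, 0.59, 0.58]
side 0.3 [-0.07, 0.08, 0.12, 0.59, 0.58]
side 0.4 [-0.89, 0.05, 0.16, 0.6, 0.57]
pot [-0.228  0.188  0.175] [1.79999963e+02 1.41204014e-03 9.42885156e+01]
```

Emit:
servo_tool:
  moves:
    - [[0,0,0],[-0.038,0.03,0],100]
    - [[0,0,0],[-0.038,0.03,0],100]
    - [[0,0,0],[-0.038,0.03,0],100]
    - [[0,0,0],[-0.038,0.03,0],100]
    - [[0,0,0],[-0.038,0.03,0],100]
    - [[0,0,0],[-0.038,0.03,0],100]
    - [[0,0,0],[0,0.008,0],100]
    - [[0,0,0],[0,0,0],100]
    - [[0,0,0],[0,0,0],100]

```text
time: 2.8
ee_pos: [0.4229, 0.2906, 0.2312]
tcp_rot: [-180.0, -0.0, 94.2]
wrist_force: [-0.6, 0.3, -0.9]
opening: 0.0851
grasp_force: 0.0
```

Run:
```python
from h import *
p,d,c=snap("wrist","w1.png");print(w("sample_pot","wrist",c=c),w("sample_pot","wrist",recognise,c))
print(get_obs()["ee_pos"],get_obs()["tcp_rot"])
p,d,c=snap("top");K=np.array(c["camera_matrix"]);v,u=np.nonzero(d>0)
n=cv2.undistortPoints(np.c_[u,v].astype(float)[:,None],K,np.array(c["dist"]))[:,0]
X=(np.c_[n,np.ones(len(n))]*d[v,u][:,None]-c["t"])@np.array(c["R"])
p,d,c=snap("wrist");K=np.array(c["camera_matrix"]);v,u=np.nonzero(d>0)
n=cv2.undistortPoints(np.c_[u,v].astype(float)[:,None],K,np.array(c["dist"]))[:,0]
X=(np.c_[n,np.ones(len(n))]*d[v,u][:,None]-c["t"])@np.array(c["R"])
m=(X[:,2]>.079)&(X[:,2]<.09)&(np.hypot(X[:,0]-.4245,X[:,1]-.29)<.04)
print("cap",m.sum(),X[m].min(0),X[m].max(0))
for x in np.arange(.44,.56,.02):
    m=(abs(X[:,1]-.29)<.04)&(abs(X[:,0]-x)<.01);print(round(x,2),m.sum(),X[m,2].max() if m.any() else 0)
```

```text
[(0.57, [0.4242, 0.2857, 0.0014])] [(0.75, [0.4212, 0.2905, 0.0831])]
[0.4224401  0.29110766 0.23131087] [-1.79992702e+02 -3.65566165e-03  9.42181010e+01]
cap 1811 [0.40152985 0.26674664 0.07904681] [0.44399917 0.30953477 0.08500778]
0.44 5365 0.32617493689402494
0.46 8029 0.3227730393838226
0.48 6889 0.3044353616657517
0.5 3848 0.29099882234410956
0.52 2657 0.10703497255423597
0.54 2952 0.11776797653937396
0.56 3288 0.12809608610615816
```

View pics/w1.png

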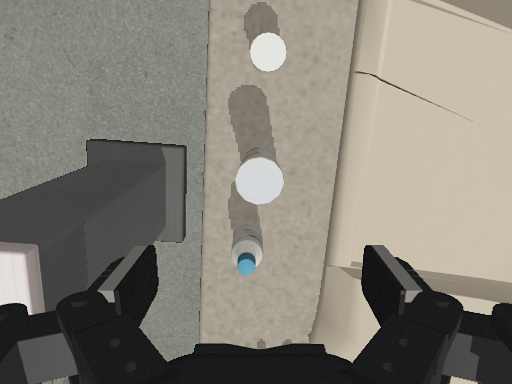

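The pot cap is at about (260,180) in the wrist view. The saline bottle is below it and the jar above. The machine edge lies to the right at column 330, about 75 mm away, which leaves room for a narrower opening.

Emit:
servo_tool:
  moves:
    - [[0,0,0],[-0.003,0,0.03],76]
    - [[0,0,0],[0,0,0.03],76]
    - [[0,0,0],[0,0,0.03],76]
    - [[0,0,0],[0,0,0.03],76]
    - [[0,0,0],[0,0,0.03],76]
    - [[0,0,0],[0,0,0.017],76]
    - [[0,0,0],[0,0,0.01],76]
    - [[0,0,0],[0,0,0],76]
    - [[0,0,0],[0,0,0],30]
    - [[0,0,0],[0,0,0],30]
    - [[0,0,0],[0,0,0],30]
    - [[0,0,0],[0,0,0],30]
  force: 30

```text
time: 4.25
ee_pos: [0.424, 0.2876, 0.0557]
tcp_rot: [179.9, -0.1, 94.1]
wrist_force: [-2.3, -0.2, 6.7]
opening: 0.0423
grasp_force: 30.5
```

Emit:
servo_tool:
  moves:
    - [[0,0,0],[0,0,-0.03],30]
    - [[0,0,0],[0,0,-0.035],30]
    - [[0,0,0],[0,0,-0.035],30]
    - [[0,0,0],[0,0,0],30]

```text
time: 4.65
ee_pos: [0.4253, 0.2882, 0.1597]
tcp_rot: [179.6, -0.2, 94.1]
wrist_force: [-0.7, -0.3, -0.7]
opening: 0.0424
grasp_force: 30.7
```

Emit:
servo_tool:
  moves:
    - [[0,0,0],[-0.02,0.002,0],30]
    - [[0,0,0],[-0.03,0.003,0],30]
    - [[0,0,0],[-0.035,0.003,0],30]
    - [[0,0,0],[-0.035,0.003,0],30]
    - [[0,0,0],[-0.035,0.003,0],30]
    - [[0,0,0],[-0.035,0.003,0],30]
    - [[0,0,0],[-0.035,0.003,0],30]
    - [[0,0,0],[-0.034,0.003,0],30]
    - [[0,0,0],[-0.025,0.002,0],30]
    - [[0,0,0],[-0.015,0.001,0],30]
    - [[0,0,0],[0,0,0],30]
    - [[0,0,0],[0,0,0],30]

```text
time: 5.85
ee_pos: [0.4705, -0.0093, 0.154]
tcp_rot: [-180.0, -0.0, 94.0]
wrist_force: [-0.8, -0.3, -0.6]
opening: 0.0423
grasp_force: 30.7
```

Run:
```python
from h import *
o=get_obs();print(o["ee_pos"],o["tcp_rot"],o["wrist_force"],o["opening"])
for cam in("side","wrist","top"):
    p,d,c=snap(cam,f"n_{cam}.png")
    print(cam,w("nest",cam,c=c),w("sample_pot",cam,c=c),w("pot_holder",cam,c=c),w("jaw_face",cam,c=c))
a=cv2.imread("pics/n_wrist.png");b=cv2.imread("pics/n_side.png")[170:362,200:456]
cv2.imwrite("pics/n.png",cv2.resize(np.hstack([a,cv2.resize(b,(512,384))]),(800,300)))
```

```text
[ 0.47053473 -0.00928356  0.15396318] [-1.79980065e+02 -1.18721929e-02  9.40084442e+01] [-0.80779543 -0.33854101 -0.5670434 ] 0.042332104164524424
side [(0.94, [0.4722, -0.0098, 0.0134])] [(0.61, [0.4699, -0.0065, 0.0936])] [(0.78, [0.5008, -0.0897, -0.001])] [(0.61, [0.5, -0.0904, -0.0016]), (0.35, [0.4767, -0.0363, 0.0408])]
wrist [(0.7, [0.4711, -0.0075, 0.0083])] [(0.94, [0.4683, -0.0113, 0.098])] [] []
top [(0.69, [0.4723, -0.0087, 0.0109])] [] [] []
```

View pics/n.png

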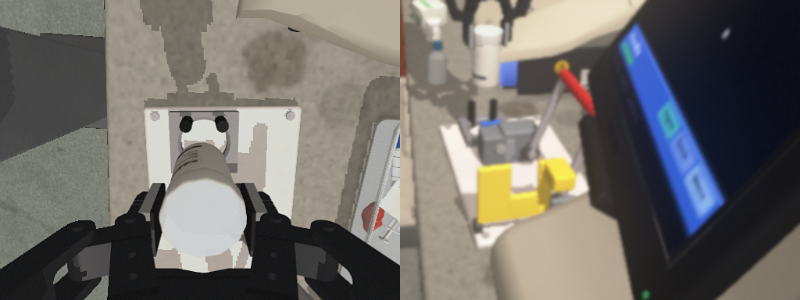

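The wrist view shows the held pot hanging straight over the nest ring, which is at about (203,140) with the posts behind it. The nest was measured at (0.4715, -0.009), so I'll lower the pot there.

Emit:
servo_tool:
  moves:
    - [[0,0,0],[0,0.001,0.02],30]
    - [[0,0,0],[0,0,0.025],30]
    - [[0,0,0],[0,0,0.02],30]
    - [[0,0,0],[0,0,0.008],30]
    - [[0,0,0],[0,0,0.006],30]
    - [[0,0,0],[0,0,0.004],30]
    - [[0,0,0],[0,0,0],30]
    - [[0,0,0],[0,0,0],30]

```text
time: 7.4
ee_pos: [0.472, -0.0092, 0.072]
tcp_rot: [179.9, 0.0, 94.1]
wrist_force: [-0.6, 1.0, -0.5]
opening: 0.0425
grasp_force: 30.7
```

Emit:
servo_tool:
  moves:
    - [[0,0,0],[0,0,0.002],30]
    - [[0,0,0],[0,0,0.002],30]
    - [[0,0,0],[0,0,0],30]

```text
time: 7.7
ee_pos: [0.4719, -0.0092, 0.0677]
tcp_rot: [179.9, 0.0, 94.1]
wrist_force: [-0.9, -0.3, 2.4]
opening: 0.0427
grasp_force: 30.8
```

Emit:
servo_tool:
  moves:
    - [[0,0,0],[0,0,0],75]
    - [[0,0,0],[0,0,0],75]
    - [[0,0,0],[0,0,0],75]
    - [[0,0,0],[0,0,0],75]
    - [[0,0,0],[0,0,-0.02],75]
    - [[0,0,0],[0,0,-0.03],75]
    - [[0,0,0],[0,0,-0.04],75]
    - [[0,0,0],[0,0,-0.04],75]
    - [[0,0,0],[0,0,-0.03],75]
    - [[0,0,0],[0,0,0],75]

```text
time: 8.7
ee_pos: [0.473, -0.0092, 0.2316]
tcp_rot: [179.6, 0.0, 94.1]
wrist_force: [-0.3, -0.7, 0.3]
opening: 0.0638
grasp_force: 0.0
```

Run:
```python
from h import *
o=get_obs();print(o["ee_pos"],o["tcp_rot"],o["wrist_force"],o["opening"])
for cam in("side","wrist","top"):
    p,d,c=snap(cam,f"m_{cam}.png")
    print(cam,w("sample_pot",cam,c=c),w("catch_tab",cam,c=c),w("pull_bar",cam,c=c))
a=cv2.imread("pics/m_wrist.png");b=cv2.imread("pics/m_side.png")[170:362,200:456]
cv2.imwrite("pics/m.png",cv2.resize(np.hstack([a,cv2.resize(b,(512,384))]),(800,300)))
```

```text
[ 0.47301323 -0.0092275   0.23161319] [1.79637338e+02 3.35539741e-02 9.40626934e+01] [-0.30254485 -0.68743741  0.28856053] 0.06383320379593303
side [(0.78, [0.4703, -0.0065, 0.0066])] [(0.82, [0.4492, -0.2157, 0.0982])] [(0.7, [0.5624, -0.1565, 0.1443])]
wrist [(0.69, [0.469, -0.0103, 0.0126])] [] []
top [(0.65, [0.4772, -0.009, 0.0093]), (0.33, [0.4703, -0.0103, 0.0106])] [] []
```

View pics/m.png

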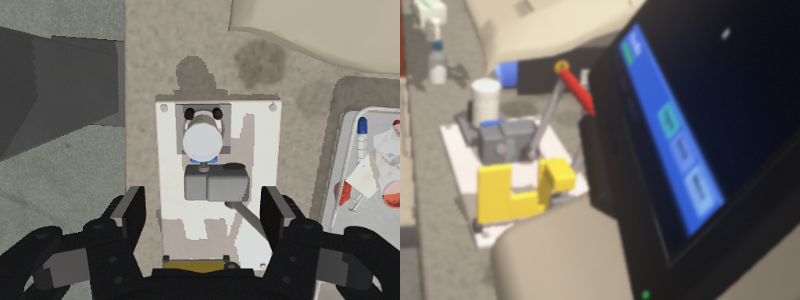

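The pot stands upright in the nest: cap at about (203,138) in the wrist view, and upright in the side crop. Next is the catch; I'll move above its outer side.

Emit:
servo_tool:
  moves:
    - [[0,0,0],[-0.02,-0.004,0],0]
    - [[0,0,0],[-0.03,-0.006,0],0]
    - [[0,0,0],[-0.035,-0.006,0],0]
    - [[0,0,0],[-0.035,-0.006,0],0]
    - [[0,0,0],[-0.035,-0.006,0],0]
    - [[0,0,0],[-0.035,-0.006,0],0]
    - [[0,0,0],[-0.024,-0.006,0],0]
    - [[0,0,0],[-0.02,-0.004,0],0]
    - [[0,0,0],[0,0,0],0]
    - [[0,0,0],[0,0,0],0]

```text
time: 10.3
ee_pos: [0.4442, -0.2457, 0.2271]
tcp_rot: [-180.0, -0.0, 94.0]
wrist_force: [0.0, -0.4, 0.0]
opening: 0.0001
grasp_force: 0.0
```

Run:
```python
from h import *
o=get_obs();print(o["ee_pos"],o["tcp_rot"],o["opening"])
p,d,c=snap("wrist","c1.png");print(w("catch_tab","wrist",c=c))
K=np.array(c["camera_matrix"]);v,u=np.nonzero(d>0)
n=cv2.undistortPoints(np.c_[u,v].astype(float)[:,None],K,np.array(c["dist"]))[:,0]
X=(np.c_[n,np.ones(len(n))]*d[v,u][:,None]-c["t"])@np.array(c["R"])
p2,d2,c2=snap("top");K=np.array(c2["camera_matrix"]);v,u=np.nonzero(d2>0)
n=cv2.undistortPoints(np.c_[u,v].astype(float)[:,None],K,np.array(c2["dist"]))[:,0]
p2,d2,c2=snap("side","c2.png");K=np.array(c2["camera_matrix"]);v,u=np.nonzero(d2>0)
n=cv2.undistortPoints(np.c_[u,v].astype(float)[:,None],K,np.array(c2["dist"]))[:,0]
Y=(np.c_[n,np.ones(len(n))]*d2[v,u][:,None]-c2["t"])@np.array(c2["R"])
for Z in(X,Y):
  for y in(-.36,-.34,-.32,-.3,-.28,-.26,-.24,-.22,-.2):
    s=[]
    for x in(.38,.42,.46,.5,.54):
        m=(abs(Z[:,1]-y)<.01)&(abs(Z[:,0]-x)<.02);s.append((int(m.sum()),round(float(Z[m,2].max()),2)) if m.any() else None)
    print(y,s)
a=cv2.imread("pics/c1.png");b=cv2.imread("pics/c2.png")[170:362,200:456]
cv2.imwrite("pics/c.png",cv2.resize(np.hstack([a,cv2.resize(b,(512,384))]),(800,300)))
```

```text
[ 0.44421318 -0.24572334  0.22711158] [-1.79984891e+02 -2.54531242e-02  9.40048998e+01] 0.0001203005015986889
[(0.76, [0.4488, -0.2155, 0.0952])]
-0.36 [(508, 0.0), (156, 0.0), (268, 0.14), (325, 0.0), (523, 0.0)]
-0.34 [(524, 0.0), (375, 0.0), (71, 0.0), (322, 0.0), (168, 0.04)]
-0.32 [(549, 0.0), (553, 0.0), (484, 0.04), (381, 0.04), (646, 0.04)]
-0.3 [(564, 0.0), (586, 0.0), (638, 0.04), (708, 0.04), (696, 0.04)]
-0.28 [(587, 0.0), (615, 0.0), (735, 0.04), (743, 0.04), (732, 0.04)]
-0.26 [(615, 0.0), (1854, 0.3), (1924, 0.29), (1048, 0.29), (337, 0.04)]
-0.24 [(3311, 0.31), (12237, 0.32), (11420, 0.32), (6685, 0.31), (397, 0.1)]
-0.22 [(671, 0.0), (4648, 0.32), (5700, 0.32), (1430, 0.31), (784, 0.14)]
-0.2 [(695, 0.0), (736, 0.01), (769, 0.01), (1061, 0.1), (1482, 0.15)]
-0.36 [(33, 0.0), (95, 0.0), (2, 0.15), None, None]
-0.34 [(274, 0.0), (222, 0.0), None, None, None]
-0.32 [(244, 0.0), (217, 0.0), None, None, None]
-0.3 [(234, 0.0), (269, 0.53), (1299, 0.53), (11, 0.52), None]
-0.28 [(334, 0.53), (3263, 0.53), (2315, 0.53), (242, 0.53), None]
-0.26 [(934, 0.53), (2766, 0.53), (1613, 0.48), (372, 0.53), (1, 0.1)]
-0.24 [(246, 0.47), (447, 0.48), (202, 0.4), (299, 0.48), (103, 0.1)]
-0.22 [(142, 0.0), (464, 0.4), (748, 0.1), (477, 0.32), (157, 0.11)]
-0.2 [(163, 0.0), (115, 0.01), None, (2, 0.1), (22, 0.15)]
```

View pics/c.png

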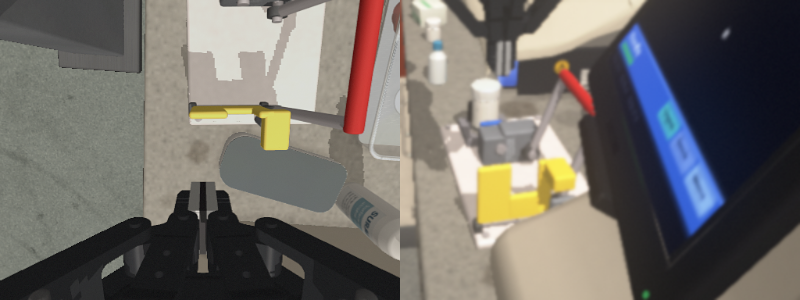

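The yellow tab's top is at about (213,112), and the closed fingers sit outside it at (203,190). A grey pad about 40 mm high lies to the right, below my path. I'll descend outside the tab.

Emit:
servo_tool:
  moves:
    - [[0,0,0],[0,0,0.03],0]
    - [[0,0,0],[0,0,0.04],0]
    - [[0,0,0],[0,0,0.04],0]
    - [[0,0,0],[0,0,0.03],0]
    - [[0,0,0],[0,0,0.012],0]
    - [[0,0,0],[0,0,0],0]

```text
time: 11.1
ee_pos: [0.4438, -0.2449, 0.0742]
tcp_rot: [-179.9, -0.1, 94.1]
wrist_force: [-0.1, -0.1, -0.1]
opening: 0.0001
grasp_force: 0.0
```

Emit:
servo_tool:
  moves:
    - [[0,0,0],[0.006,0,0],0]
    - [[0,0,0],[0.007,0,0],0]
    - [[0,0,0],[0.008,0,0.001],0]
    - [[0,0,0],[0.008,0,0.001],0]
    - [[0,0,0],[0.008,0,0.003],0]
    - [[0,0,0],[0.008,0,0.003],0]
    - [[0,0,0],[0.006,0,0.005],0]
    - [[0,0,0],[0.006,0,0.005],0]
    - [[0,0,0],[0.005,0,0.007],0]
    - [[0,0,0],[0.004,0,0.007],0]
    - [[0,0,0],[0,0,0],0]

```text
time: 12.2
ee_pos: [0.4389, -0.1792, 0.0419]
tcp_rot: [-179.9, -0.1, 94.1]
wrist_force: [-0.5, -0.3, 0.5]
opening: -0.0001
grasp_force: 0.0
```

Emit:
servo_tool:
  moves:
    - [[0,0,0],[0.003,0,0.006],0]
    - [[0,0,0],[0.002,0,0.006],0]
    - [[0,0,0],[0,0,0.003],0]
    - [[0,0,0],[0,0,0.002],0]
    - [[0,0,0],[0,0,0],0]

```text
time: 12.7
ee_pos: [0.4392, -0.1747, 0.0272]
tcp_rot: [180.0, -0.0, 94.1]
wrist_force: [-4.2, 3.9, 11.4]
opening: -0.0
grasp_force: 5.0
```

Run:
```python
from h import *
print(get_obs()["ee_pos"],get_obs()["wrist_force"])
p,d,c=snap("side","f.png")
print(w("catch_tab","side",c=c),w("pull_bar","side",c=c))
b=cv2.imread("pics/f.png")[170:362,200:456]
cv2.imwrite("pics/fc.png",cv2.resize(b,(640,480)))
```

```text
[ 0.43922268 -0.17468253  0.0271955 ] [-4.18367353  3.85416172 11.36748785]
[(0.65, [0.4417, -0.1421, 0.0276])] [(0.59, [0.5639, -0.1511, 0.1459]), (0.41, [0.4394, -0.1412, 0.0267])]
```

View pics/fc.png

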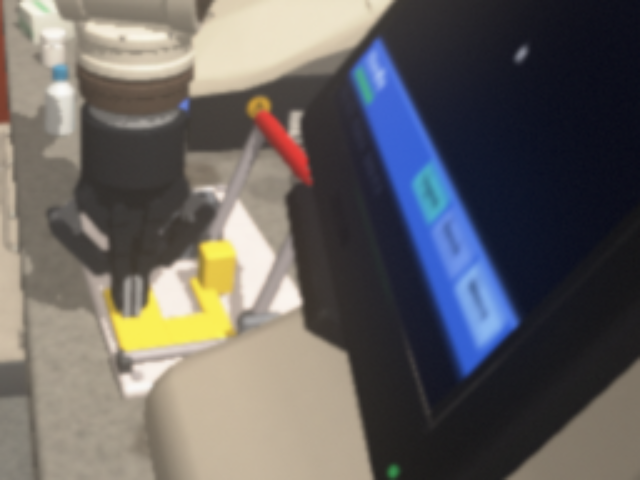

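The catch lies flat inward: yellow plate at about (170,315), tab measured at z 0.028 on the nest side. Next, the bar.

Emit:
servo_tool:
  moves:
    - [[0,0,0],[0,0,-0.03],0]
    - [[0,0,0],[0,0,-0.04],0]
    - [[0,0,0],[0,0,-0.04],30]
    - [[0,0,0],[0,0,-0.04],60]
    - [[0,0,0],[0,0,-0.03],60]
    - [[0,0,0],[0.003,0.03,0],60]
    - [[0,0,0],[0.003,0.035,0],60]
    - [[0,0,0],[0.003,0.035,0],60]
    - [[0,0,0],[0.002,0.025,0],60]
    - [[0,0,0],[0,0,0],60]
    - [[0,0,0],[0,0,0],60]

```text
time: 13.95
ee_pos: [0.5631, -0.155, 0.2056]
tcp_rot: [-179.9, -0.0, 94.1]
wrist_force: [-0.7, 0.0, 0.1]
opening: 0.051
grasp_force: 0.0
```

Run:
```python
from h import *
print(get_obs()["ee_pos"],get_obs()["wrist_force"])
p,d,c=snap("wrist","g.png")
K=np.array(c["camera_matrix"]);m=(p[:,:,0]>150)&(p[:,:,1]<60)&(d>0);v,u=np.nonzero(m)
n=cv2.undistortPoints(np.c_[u,v].astype(float)[:,None],K,np.array(c["dist"]))[:,0]
X=(np.c_[n,np.ones(len(n))]*d[v,u][:,None]-c["t"])@np.array(c["R"])
X=X[(X[:,2]>.13)&(X[:,2]<.17)];print(len(X),np.median(X,0),X.min(0),X.max(0))
print(w("pull_bar","wrist",c=c)); q=w("pull_bar","wrist",c=c)
print("shift",goto([.563,-.1543,.128]))
```

```text
[ 0.56312476 -0.15504015  0.2055942 ] [-0.66121079  0.03483866  0.09059604]
2657 [ 0.5637297  -0.14487171  0.15345909] [ 0.55492666 -0.21564211  0.14946133] [ 0.5755245  -0.09276562  0.15649747]
[(0.97, [0.5671, -0.1539, 0.1465])]
shift [0.001 0.001 0.079]
```

View pics/g.png

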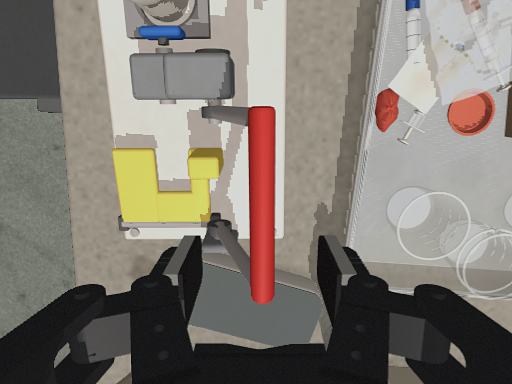

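The red bar runs down column 262, centred between the open fingers at columns 190 and 335. The yellow catch lies flat at about (165,185). I'll go down and pinch the bar.

Emit:
servo_tool:
  moves:
    - [[0,0,0],[0.001,0.001,0.03],60]
    - [[0,0,0],[0,0,0.03],60]
    - [[0,0,0],[0,0,0.016],60]
    - [[0,0,0],[0,0,0],5]
    - [[0,0,0],[0,0,0],5]
    - [[0,0,0],[0,0,0],5]
    - [[0,0,0],[0,0,0],5]
    - [[0,0,0],[0,0,0],5]
    - [[0,0,0],[0,0,0],5]
  force: 60

```text
time: 15.0
ee_pos: [0.5647, -0.1543, 0.1319]
tcp_rot: [179.9, 0.1, 94.1]
wrist_force: [-1.0, -0.4, 6.5]
opening: 0.0141
grasp_force: 59.0
```

Emit:
servo_tool:
  moves:
    - [[0,0,0],[0,-0.006,-0.002],5]
    - [[0,0,0],[0,-0.006,-0.002],5]
    - [[0,0,0],[0,-0.012,-0.002],5]
    - [[0,0,0],[0,-0.012,-0.001],5]
    - [[0,0,0],[0,-0.012,0],5]
    - [[0,0,0],[0,-0.012,0.001],5]
    - [[0,0,0],[0,-0.012,0.002],5]
    - [[0,0,0],[0,-0.011,0.004],5]
    - [[0,0,0],[0,0,0],5]

```text
time: 15.9
ee_pos: [0.4823, -0.1606, 0.132]
tcp_rot: [179.7, 0.1, 94.0]
wrist_force: [6.6, -1.7, 5.4]
opening: 0.0143
grasp_force: 59.3
```

Emit:
servo_tool:
  moves:
    - [[0,0,0],[0,-0.008,0.003],5]
    - [[0,0,0],[0,-0.007,0.004],5]
    - [[0,0,0],[0,-0.006,0.003],5]
    - [[0,0,0],[0,-0.002,0.001],5]
    - [[0,0,0],[0,0,0],5]
    - [[0,0,0],[0,0,0],5]

```text
time: 16.5
ee_pos: [0.4609, -0.1623, 0.1216]
tcp_rot: [179.6, 0.1, 94.1]
wrist_force: [7.5, -3.4, 7.2]
opening: 0.014
grasp_force: 59.6
```

Run:
```python
from h import *
print(get_obs()["ee_pos"],get_obs()["wrist_force"])
for cam in("wrist","side"):
    p,d,c=snap(cam,f"k_{cam}.png");print(w("pull_bar",cam,c=c),w("jaw_face",cam,c=c),w("sample_pot",cam,c=c),w("catch_tab",cam,c=c))
a=cv2.imread("pics/k_wrist.png");b=cv2.imread("pics/k_side.png")[170:362,200:456]
cv2.imwrite("pics/k.png",cv2.resize(np.hstack([a,cv2.resize(b,(512,384))]),(800,300)))
```

```text
[ 0.46089395 -0.16225297  0.12163461] [ 7.46439859 -3.36636654  7.21632768]
[(0.74, [0.4604, -0.1616, 0.1362]), (0.7, [0.4472, -0.1435, 0.0244])] [] [] [(0.78, [0.4425, -0.143, 0.0256])]
[(0.78, [0.4571, -0.1635, 0.1338])] [(0.46, [0.477, -0.0237, 0.0383])] [(0.46, [0.4696, -0.0029, 0.0073])] [(0.74, [0.4369, -0.1424, 0.0271]), (0.23, [0.4709, -0.0028, 0.0075])]
```

View pics/k.png

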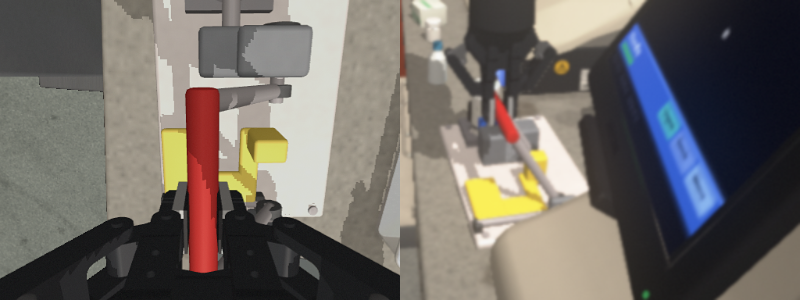

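The bar is held, with the lever nearly at its expected end and the catch flat. The force shows no stop yet, so I'll pull a little further.

Emit:
servo_tool:
  moves:
    - [[0,0,0],[0,-0.002,0.001],5]
    - [[0,0,0],[0,-0.002,0.001],5]
    - [[0,0,0],[0,0,0],5]
    - [[0,0,0],[0,0,0],5]

```text
time: 17.4
ee_pos: [0.4603, -0.1624, 0.1213]
tcp_rot: [179.2, 0.2, 94.1]
wrist_force: [20.5, 0.7, 10.1]
opening: 0.0142
grasp_force: 60.0
```

Run:
```python
from h import *
print(get_obs()["wrist_force"],get_obs()["ee_pos"]);print(job_done())
```

```text
[20.50429543  0.7080486  10.09149699] [ 0.46025571 -0.16238959  0.12126899]
the job is handed in; nothing more can be done
None
```

The job is handed in: the pot stands in the nest, the yellow catch lies flat inward, and the red bar is held at its front stop (about 20 N) with the blue jaw closed on the pot; at the stop the arm hid the pot from view, so its final pose rests on the side camera's position estimate.

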